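Refit lapped chain covers, tug each, scrap the worn

ROBOT

A 6-joint arm with a two-finger parallel gripper is mounted at the origin on the work surface. World frame = base frame: x ahead of the robot, y to its left, z up, the work surface at z = 0. Lengths are in m, angles in rad, forces in N, time in s.
With the tool pointing down it reaches from about 0.35 to 0.975 m from the base axis. Payload 4.9 kg.
Tool frame: the origin (TCP) lies between the finger pads; the fingertips stand 14 mm ahead of it and the grasp point (between the pads) lies 5 mm behind it (manip.tcp_to_tips is the distance from the TCP to the fingertips, in m); z points along the fingers, y is the line along which they close (so a half turn about z gives the same grasp; the last joint's range is limited). The gripper opens to 85 mm and grips with 20 to 120 N. Pads are 22 mm wide; open, the fingers measure 114 mm over their backs; the gripper's body (76 mm by 85 mm) begins 54 mm behind the grasp point. The pads swing forward as they close: fully open they stand 13 mm farther back than shut.
Start: joints at [0.999, 0.053, 1.613, -0, 1.476, -0.119], TCP at [0.273, 0.562, 0.245] pointing down, gripper open.
Joint ranges: [-3.01, 3.01], [-1.01, 2.22], [0.06, 2.58], [-1.02, 4.17], [0.09, 2.62], [-3.14, 3.14]. Speed limits (rad/s): [2.57, 2.57, 3.14, 3.14, 3.14, 3.14].

INTERFACE

Orientations are given as a unit quaternion [w, x, y, z].
In Python, from plant import manip gives the robot as it stands.
- The arm moves only by the tool servo_tool, never from a script. Its argument "moves" is a list that holds one entry, the list of rows, each a list of 7 numbers: the shift along the tool's x, y, z in mm, then the turn, a rotation vector about the tool's x, y, z in degrees, then the finger opening in mm, from 0 to 85.4. In form: [[[x, y, z, ax, ay, az, fingers], ...]]. A call has 1 to 12 rows; each row shifts and turns the commanded pose from where the row before left it, along the tool's axes as they then stand; what a row does not reach is not made up. A row lasts 1/8 s, in which the tool goes at most 62.5 mm and 10.7 degrees, less where a joint would pass 70% of its speed; a pose out of reach is approached as far as the arm can. A call with a gripper value outside its range is refused whole. The fingers move at their own pace and stop on an object; the grip force is fixed at half the most. Time passes only in rows, so rows that do not move let the fingers close. It gives the time, the measured TCP pose, the force, the opening and the grip force at its end, in the units of the state.
- manip.state(): the state, without advancing time (a new reading comes with each control period).
- manip.grab_frame(name): name is "scene" or "top" or "wrist"; returns a dict with "image" (480x640x3 uint8, blue, green, red), "mtx" (3x3 intrinsics, pixels), "eye" and "rotation" of the camera in the world. Camera axes: x right, y down, z forward; pixel columns grow to the right and rows downward; lengths in m; the calibration is good to about 2 mm. The wrist camera is an equidistant fisheye: a pixel r from the principal point sees the ray r / f radians off the axis. A picture is of the moment at which its call begins. There is no depth.
- manip.job_done(): hands the job in; it is judged then, once.
The state is a dict: "time": time; "joint_pos": joint angles; "joint_vel": joint speeds; "joint_efforts": joint torques, N m; "tool_pos": TCP position; "tool_rot": TCP orientation; "contact_force": force on the tool from outside, world axes, zero at the start; "ft_torque": the same for the moment, N m; "gripper_width": opening from 0.0 (shut) to 1.0 (fully open); "grasp_force": force on a finger pad.
Only numpy, scipy, OpenCV 4.12 (cv2) and the standard library are available. Lean on these libraries where they do the work, as an engineer would, in place of code of your own. Each camera call takes 0.05 s, during which the arm holds its last target. There are 200 camera calls.

TASK

The chain covers on the bench are new ones mixed with worn-out ones they replace, at most one sound cover for each length: fit the sound ones to the drive housing, each in the bay of its own length, from the robot's left to its right so that each lip laps over the end wall or cover to its left. Push a cover fully home by its handle and tug it firmly upward for a moment to prove that the catches hold; if it lifts free, seat it and tug it again, and if it still will not hold it is worn. Lay every worn cover down in the scrap tray (a bay without a sound cover stays empty), and when all the sound covers are in and flush press the reset button; leave the jars and the wrench alone.

Things in the scene. Friction and masses are not known exactly. Their poses are not given: they have to be found in the camera images.
- cover_1: Loose white chain cover: plate 64 mm (y) x 104 (x) x 12 thick. Origin: centre of the plate, 42 mm above the bench at the start; z up. On the plate's middle stands a black handle fin, 20 thick (x), 52 long (y), its top 44 mm above the origin. Skirts reach 36 mm under the plate. A 4 mm lip on the +y edge, top 5.5 mm above the plate's, reaches 18 mm past it. 0.12 to 0.3 kg. It may be worn.
- cover_2: Loose white chain cover: plate 88 mm (y) x 104 (x) x 12 thick. Origin: centre of the plate, 42 mm above the bench at the start; z up. On the plate's middle stands a black handle fin, 20 thick (x), 52 long (y), its top 44 mm above the origin. Skirts reach 36 mm under the plate. A 4 mm lip on the +y edge, top 5.5 mm above the plate's, reaches 18 mm past it. 0.12 to 0.3 kg. It may be worn.
- cover_3: Loose white chain cover: plate 112 mm (y) x 104 (x) x 12 thick. Origin: centre of the plate, 42 mm above the bench at the start; z up. On the plate's middle stands a black handle fin, 20 thick (x), 52 long (y), its top 44 mm above the origin. Skirts reach 36 mm under the plate. A 4 mm lip on the +y edge, top 5.5 mm above the plate's, reaches 18 mm past it. 0.12 to 0.3 kg. It may be worn.
- cover_4: Loose white chain cover: plate 88 mm (y) x 104 (x) x 12 thick. Origin: centre of the plate, 42 mm above the bench at the start; z up. On the plate's middle stands a black handle fin, 20 thick (x), 52 long (y), its top 44 mm above the origin. Skirts reach 36 mm under the plate. A 4 mm lip on the +y edge, top 5.5 mm above the plate's, reaches 18 mm past it. 0.12 to 0.3 kg. It may be worn.
- cover_5: Loose white chain cover: plate 64 mm (y) x 104 (x) x 12 thick. Origin: centre of the plate, 42 mm above the bench at the start; z up. On the plate's middle stands a black handle fin, 20 thick (x), 52 long (y), its top 44 mm above the origin. Skirts reach 36 mm under the plate. A 4 mm lip on the +y edge, top 5.5 mm above the plate's, reaches 18 mm past it. 0.12 to 0.3 kg. It may be worn.
- bay_a (a point): Bay for a 112 mm cover, leftmost (+y end). Point and axes are those of the cover's origin when it is fully home (51 mm above the bench). A sound cover set down here stands 20 mm proud on the spring plungers; 8 to 25 N down on the handle snaps it past them. Then it can be raised just 2.5 mm, and not pulled out. A worn one drops home with no snap and lifts out freely each time.
- bay_b (a point): Bay for a 88 mm cover, middle. Point and axes are those of the cover's origin when it is fully home (51 mm above the bench). A sound cover set down here stands 20 mm proud on the spring plungers; 8 to 25 N down on the handle snaps it past them. Then it can be raised just 2.5 mm, and not pulled out. A worn one drops home with no snap and lifts out freely each time.
- bay_c (a point): Bay for a 64 mm cover, rightmost (-y end). Point and axes are those of the cover's origin when it is fully home (51 mm above the bench). A sound cover set down here stands 20 mm proud on the spring plungers; 8 to 25 N down on the handle snaps it past them. Then it can be raised just 2.5 mm, and not pulled out. A worn one drops home with no snap and lifts out freely each time.
- housing: Fixed aluminium drive-chain housing, 312 mm long (y, to the robot's left), 104 wide (144 over the plungers); origin under its centre. Covers rest on its side rails, 45 mm high, skirts inside (2.5 mm play each way; sloping ribs and tapered skirts guide it in from 5 mm off). Each bay has a spring plunger in the front and back rails, the back one stiffer. End walls: left 57 mm high, under the first lip; right 75. Gearmotor on the back, 68 high.
- tray: Fixed open grey scrap tray, 130 mm (x) x 220 (y), 34 high, walls and floor 5 mm; origin under its centre. Holds two covers in a row along y, 100 mm apart, with skirts on its floor (their origin 47 mm above the bench).
- reset (a joint): Travel of the black reset button in m: 0 out, 0.006 fully in (about 5 N, springs back).
- reset_top (a point): Centre of the top face of the reset button (32 mm across), which is pressed straight down; on the grey box at the right, 80 mm square and 55 mm high.
- jar_1: Empty open glass jar, 72 mm across, 95 mm high, origin at the centre of its foot. Not to be disturbed.
- jar_2: A second jar like jar_1. Not to be disturbed.
- wrench: Steel wrench, 180 mm, lying beyond the housing; origin on its underside. Not to be disturbed.
Not all that is in view belongs to the job. Leave any purple or red look-alike of the cover_1 alone.

How it is judged:
On the way, in this order (a step that is already met when the one before it is completed fails the run):
1. cover_3 is home past its catches in bay_a and is pulled upward against them (raised 1 to 5 mm, level, the housing holding it back with over 4 N) (horizontal distance between cover_3 and bay_a below 0.008 m and z of cover_3 in the frame of bay_a between 0.001 and 0.005 m and angle between cover_3's own z axis and vertical below 0.05 rad and contact force between cover_3 and housing above 4 N), for 0.2 s.
2. cover_4 is home past its catches in bay_b and is pulled upward against them (raised 1 to 5 mm, level, the housing holding it back with over 4 N) (horizontal distance between cover_4 and bay_b below 0.008 m and z of cover_4 in the frame of bay_b between 0.001 and 0.005 m and angle between cover_4's own z axis and vertical below 0.05 rad and contact force between cover_4 and housing above 4 N), for 0.2 s.
3. cover_1 is home past its catches in bay_c and is pulled upward against them (raised 1 to 5 mm, level, the housing holding it back with over 4 N) (horizontal distance between cover_1 and bay_c below 0.008 m and z of cover_1 in the frame of bay_c between 0.001 and 0.005 m and angle between cover_1's own z axis and vertical below 0.05 rad and contact force between cover_1 and housing above 4 N), for 0.2 s.
4. the reset button is pressed in (value of joint reset above 0.004 m), for 0.1 s.
At the end, for the whole second after the job is handed in: Every sound cover that is there lies latched in the bay of its own length: within 8 mm of its place sideways, no more than 3.5 mm proud, level to 0.05 rad, at rest; every worn one that is there rests down in the scrap tray (its origin over the tray, below 61 mm); the reset button is out again (horizontal distance between cover_3 and bay_a below 0.008 m and z of cover_3 in the frame of bay_a below 0.0035 m and angle between each of cover_3, cover_4, cover_1's own z axis and vertical below 0.05 rad and linear speed of each of cover_3, cover_4, cover_1, cover_2, cover_5 below 0.02 m/s and horizontal distance between cover_4 and bay_b below 0.008 m and z of cover_4 in the frame of bay_b below 0.0035 m and horizontal distance between cover_1 and bay_c below 0.008 m and z of cover_1 in the frame of bay_c below 0.0035 m and x of cover_2 in the frame of tray between -0.06 and 0.06 m and y of cover_2 in the frame of tray between -0.105 and 0.105 m and height (world z) of each of cover_2, cover_5 below 0.061 m and x of cover_5 in the frame of tray between -0.06 and 0.06 m and y of cover_5 in the frame of tray between -0.105 and 0.105 m and value of joint reset below 0.002 m); the robot touches nothing.
It fails at once if jar_1 is pushed more than 40 mm (distance of jar_1 from where it was at the start of the episode above 0.04 m).
It fails at once if jar_2 is pushed more than 40 mm (distance of jar_2 from where it was at the start of the episode above 0.04 m).
It fails at once if wrench is pushed more than 40 mm (distance of wrench from where it was at the start of the episode above 0.04 m).
It fails at once if jar_1 is tipped over (angle between jar_1's own z axis and vertical above 0.5 rad).
It fails at once if jar_2 is tipped over (angle between jar_2's own z axis and vertical above 0.5 rad).
Of cover_1, cover_2, cover_3, cover_4, cover_5 only 4 to 5 are there at a start; the rules pass over those that are not, and their reading is None.
At some moment in a run one of cover_1, cover_2, cover_3, cover_4, cover_5 may be knocked a few centimetres aside while the robot is not near it.
Once in a run the grip may slacken for a moment while it holds something.
It also fails if it takes over 208 s, if anything falls off the work surface, if the arm or the gripper's body presses on something with over 40 N, if the wrist force passes 120 N, or if a joint passes its speed limit or range.

## Working session

There is one attempt and no reset: what is moved stays moved. The work goes in short steps, Python scripts to look and compute and a tool call to move; the robot and the scene stay as the last step left them, time stands still between calls to the robot, and variables do not carry over. Pictures are saved under pics/ and viewed, at most 17 in all, crops included, and the job is handed in when it is done.

Besides the shell and the picture viewer there is one more tool, called after ">>>" in YAML: its name, and indented under it one key for each argument. servo_tool: Moves the arm, as the interface text tells. Its arguments: {"type":"object","properties":{"moves":{"type":"array"}},"required":["moves"]}

```bash
mkdir -p pics; ls; cat > h.py <<'E'
import numpy as np, cv2
from plant import manip
def shot(name,fn):
    f=manip.grab_frame(name); cv2.imwrite('pics/'+fn+'.png',f['image'])
    np.savez('pics/'+fn+'.npz',mtx=f['mtx'],eye=f['eye'],rot=f['rotation']); return f
def ray(fn,u,v,fish=False):
    d=np.load('pics/'+fn+'.npz'); K=d['mtx']; a=np.array([(u-K[0,2])/K[0,0],(v-K[1,2])/K[1,1]])
    if fish:
        r=np.linalg.norm(a); c=np.r_[a/r*np.sin(r),np.cos(r)] if r>0 else np.array([0,0,1.])
    else: c=np.r_[a,1]
    return d['eye'],d['rot']@c/np.linalg.norm(c)
def atz(fn,u,v,z,fish=False):
    e,d=ray(fn,u,v,fish); return e+d*(z-e[2])/d[2]
def proj(fn,p,fish=False):
    d=np.load('pics/'+fn+'.npz'); K=d['mtx']; c=d['rot'].T@(np.array(p)-d['eye'])
    if fish:
        t=np.arctan2(np.hypot(c[0],c[1]),c[2]); a=c[:2]/np.hypot(c[0],c[1])*t
    else: a=c[:2]/c[2]
    return a[0]*K[0,0]+K[0,2],a[1]*K[1,1]+K[1,2]
def tri(rays):
    A=np.zeros((3,3));b=np.zeros(3)
    for e,d in rays:
        P=np.eye(3)-np.outer(d,d);A+=P;b+=P@e
    return np.linalg.solve(A,b)
E
python3 - <<'E'
from h import *
for n in ['scene','top']:
    f=shot(n,n+'0'); print(n,f['mtx'],f['eye'],f['rotation'])
print(manip.state())
E
```

```text
pics
scene [[479.02072572   0.         323.23224843]
 [  0.         479.02072572 240.08744298]
 [  0.           0.           1.        ]] [ 0.87450336 -0.58808657  1.2369411 ] [-0.25398837  0.93387543  0.24438443 -0.06035589]
top [[500.73993426   0.         329.24746093]
 [  0.         500.73993426 236.93436983]
 [  0.           0.           1.        ]] [0.38307799 0.00306217 1.52901875] [ 0.04048054 -0.70339548  0.70837326 -0.04246712]
{'time': 0.1, 'joint_pos': array([ 9.98995029e-01,  5.32952398e-02,  1.61416353e+00,  5.12450723e-06,
        1.47603331e+00, -1.18991907e-01]), 'joint_vel': array([ 8.92080110e-05, -2.00895057e-03, -3.11278148e-03, -2.44300860e-03,
       -7.52409768e-04, -3.72802456e-04]), 'joint_efforts': array([-1.18002749e-04, -3.94899380e+01, -3.71364856e+01, -1.47108240e-04,
        3.91133130e-03,  2.35613939e-06]), 'tool_pos': array([0.27312806, 0.56155145, 0.24417914]), 'tool_rot': array([-3.23944826e-04,  2.24475568e-01,  9.74479255e-01, -8.92762580e-04]), 'contact_force': array([-0.18539617,  0.20618308, -0.23223543]), 'ft_torque': array([ 0.00889794, -0.00444743, -0.01982296]), 'grasp_force': 0.0, 'gripper_width': 1.0009946078500125}
```

View pics/top0.png

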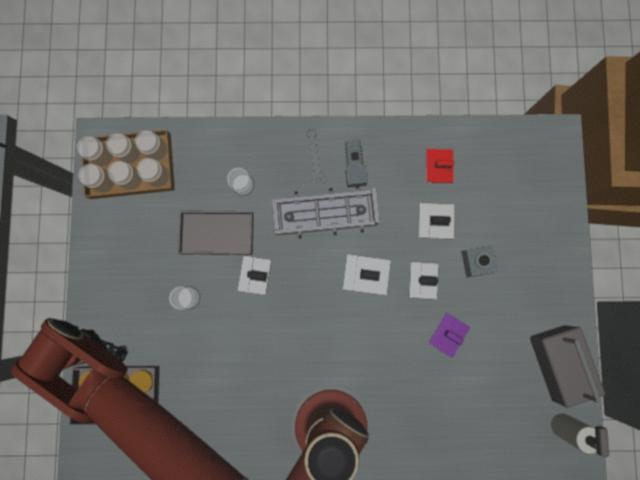

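View pics/scene0.png

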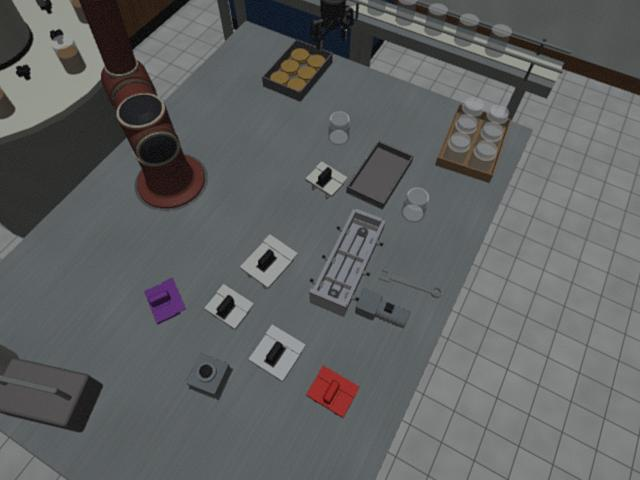

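```bash
python3 - <<'E'
s=open('h.py').read()
s=s.replace("rot=f['rotation'])","rot=Rotation.from_quat(np.roll(f['rotation'],-1)).as_matrix())").replace("import numpy as np, cv2","import numpy as np, cv2\nfrom scipy.spatial.transform import Rotation")
open('h.py','w').write(s)
from h import *
for n in ['scene','top']: shot(n,n+'0')
def crop(n,x,y,w,h,k,o):
    im=cv2.imread(f'pics/{n}.png')[y:y+h,x:x+w]
    im=cv2.resize(im,None,fx=k,fy=k,interpolation=cv2.INTER_CUBIC)
    im=cv2.convertScaleAbs(im,alpha=1.2)
    for i in range(0,w,20): cv2.putText(im,str(x+i),(int(i*k),8),0,.3,(0,255,255)); cv2.line(im,(int(i*k),8),(int(i*k),14),(0,255,255))
    for i in range(0,h,20): cv2.putText(im,str(y+i),(0,int(i*k)+4),0,.3,(0,255,255)); cv2.line(im,(20,int(i*k)),(26,int(i*k)),(0,255,255))
    cv2.imwrite(f'pics/{o}.png',im)
crop('top0',230,180,266,120,3,'ct'); crop('scene0',195,200,200,190,3.1,'cs')
a=cv2.imread('pics/ct.png');
K=np.load('pics/top0.npz'); print(K['rot'],K['eye']); print(np.load('pics/scene0.npz')['rot'])
E
```

```text
[[-0.00719225 -0.99309491  0.11709302]
 [-0.99997128  0.00686269 -0.00321748]
 [ 0.00239169 -0.1171128  -0.99311574]] [0.38307799 0.00306217 1.52901875]
[[ 0.87326683  0.42578985 -0.23687136]
 [ 0.48710862 -0.75153232  0.44488692]
 [ 0.01141185 -0.50388707 -0.86369415]]
```

View pics/ct.png

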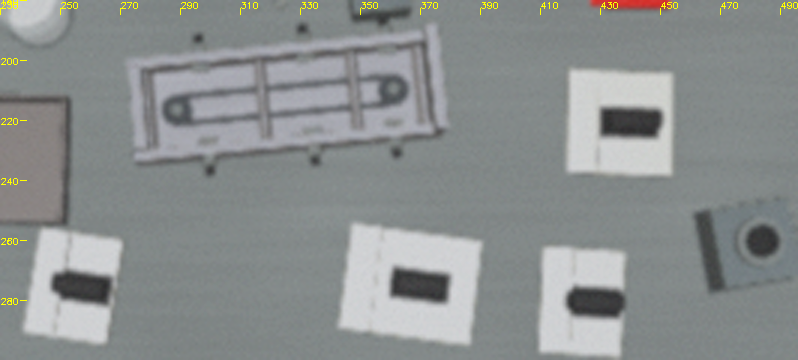

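View pics/cs.png

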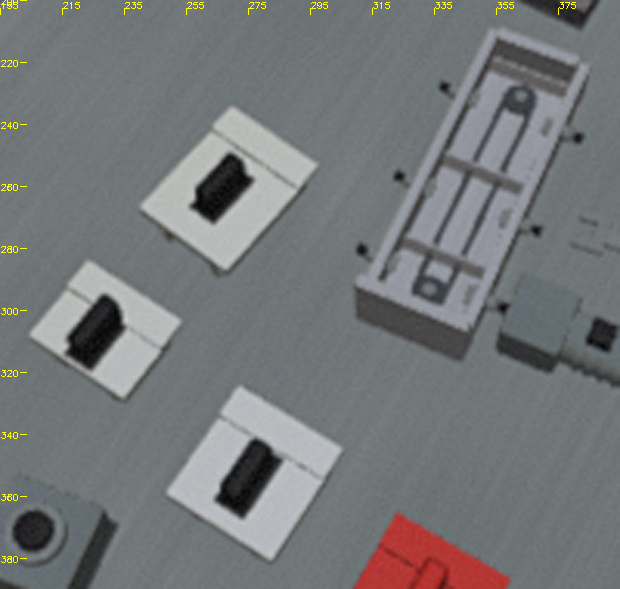

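```bash
cat >> h.py <<'E'
def T(x,y): return 230+x/3,180+y/3
def S(x,y): return 195+x/3.1,200+y/3.1
def yaw(v): return np.degrees(np.arctan2(v[1],v[0]))
E
python3 - <<'E'
from h import *
np.set_printoptions(precision=4,suppress=True)
C={'112':[(352,222),(482,241),(470,345),(338,327)],'64R':[(541,246),(626,250),(620,357),(538,351)],'88':[(569,68),(674,73),(672,176),(566,172)],'64L':[(40,228),(123,239),(106,344),(22,332)]}
for k,c in C.items():
    p=[atz('top0',*T(*q),z) for q,z in zip(c,(.0535,.048,.048,.0535))]
    L=(p[0]+p[3])/2; R=(p[1]+p[2])/2; d=L-R; n=np.linalg.norm(d[:2])
    u=d[:2]/n; pl=float(k[:-1] if k[-1] in'LR' else k)/1000
    print(k,'len',n,'lip expects',pl+.018,'w',np.linalg.norm((p[1]-p[2])[:2]),'ctr',L[:2]-u*(.018+pl/2),R[:2]+u*pl/2,'yawU',yaw(u)-90, yaw((p[1]-p[2]))) 
for k,t,s in [('112',(421,283),(225,185)),('64R',(595,299),(100,325)),('88',(631,121),(253,470))]:
    print(k,tri([ray('top0',*T(*t)),ray('scene0',*S(*s))]),atz('top0',*T(*t),.08))
print('64L',atz('top0',*T(82,286),.08))
# housing outer corners
h=[atz('top0',*T(*q),z)[:2] for q,z in zip([(126,62),(432,25),(448,132),(135,162)],(.057,.075,.075,.057))]
print(np.array(h),np.mean(h,0),np.linalg.norm(h[0]-h[1]),np.linalg.norm(h[3]-h[2]),yaw(h[0]-h[1])-90,yaw(h[3]-h[2])-90)
# plungers
P=[[(198,38),(210,170)],[(303,29),(315,160)],[(384,20),(397,153)]]
for q in P: print([atz('top0',*T(*a),.04)[:2] for a in q])
print('reset',atz('top0',*T(762,241),.06), 'tray',[atz('top0',*q,.034)[:2] for q in[(181,212),(253,212),(253,254),(180,254)]])
s=[(496,28),(588,68),(470,333),(357,282)]
print('hs tri',[tri([ray('top0',*T(*a)),ray('scene0',*S(*b))]) for a,b in zip([(126,62),(432,25),(448,132),(135,162)],[(588,68),(470,333),(357,282),(496,28)])])
st=manip.state();print(Rotation.from_quat(np.roll(st['tool_rot'],-1)).as_matrix())
E
```

```text
112 len 0.13020999488919588 lip expects 0.13 w 0.10287749295185558 ctr [ 0.4438 -0.1206] [ 0.4438 -0.1208] yawU -8.312036241304 -7.79772558718227
64R len 0.08305653586162143 lip expects 0.082 w 0.10516869759026 ctr [ 0.4265 -0.2875] [ 0.4264 -0.2886] yawU -3.6598031293985684 -5.080960512700993
88 len 0.10620303495584338 lip expects 0.106 w 0.10389947297149495 ctr [ 0.6036 -0.332 ] [ 0.6036 -0.3322] yawU -2.3882837543786763 -3.188613859930713
64L len 0.08207286635377417 lip expects 0.082 w 0.1040914765899094 ctr [0.4442 0.211 ] [0.4442 0.2109] yawU -8.134061733001118 -8.829850359537948
112 [ 0.4477 -0.1182  0.0673] [ 0.4443 -0.1195  0.08  ]
64R [ 0.4308 -0.285   0.0752] [ 0.4278 -0.2867  0.08  ]
88 [ 0.6059 -0.3265  0.069 ] [ 0.6006 -0.3271  0.08  ]
64L [0.4437 0.2068 0.08  ]
[[ 0.6668  0.1684]
 [ 0.6984 -0.1351]
 [ 0.5917 -0.1488]
 [ 0.5665  0.1589]] [0.6308 0.0108] 0.3050920636502618 0.3087504251030905 5.937062417513388 4.683084922091481
[array([0.6942, 0.0978]), array([0.5601, 0.0858])]
[array([ 0.7027, -0.0081]), array([ 0.5694, -0.0191])]
[array([ 0.7114, -0.09  ]), array([ 0.5759, -0.1011])]
reset [ 0.4839 -0.4562  0.06  ] tray [array([0.6383, 0.4457]), array([0.6368, 0.2282]), array([0.5095, 0.2268]), array([0.511 , 0.4451])]
hs tri [array([0.6723, 0.1718, 0.0387]), array([ 0.7033, -0.1343,  0.0642]), array([ 0.5966, -0.1455,  0.073 ]), array([0.5731, 0.1638, 0.0436])]
[[-0.8992  0.4374 -0.0007]
 [ 0.4374  0.8992 -0.0011]
 [ 0.0002 -0.0013 -1.    ]]
```

>>> servo_tool:
  moves:
    - [[-37.6, -44.8, 0, 0, 0, 0, 45], [-37.6, -44.8, 0, 0, 0, 0, 45], [-37.6, -44.8, 0, 0, 0, 0, 45], [-37.6, -44.8, 0, 0, 0, 0, 45], [-37.6, -44.8, 0, 0, 0, 0, 45], [-37.6, -44.8, 0, 0, 0, 0, 45], [-37.6, -44.8, 0, 0, 0, 0, 45], [-37.6, -44.8, 0, 0, 0, 0, 45], [-37.6, -44.8, 0, 0, 0, 0, 45], [-37.6, -44.8, 0, 0, 0, 0, 45], [-37.6, -44.8, 0, 0, 0, 0, 45], [-37.6, -44.8, 0, 0, 0, 0, 45]]

```text
time: 1.7
tool_pos: [0.444, -0.1208, 0.2454]
tool_rot: [0.0, 0.225, 0.974, 0.0]
contact_force: [-0.5, 1.1, 0.6]
gripper_width: 0.531
grasp_force: 0.0
```

>>> servo_tool:
  moves:
    - [[0, 0, 0, 0, 0, 10.4, 45], [0, 0, 0, 0, 0, 10.4, 45], [0, 0, 0, 0, 0, 10.4, 45], [0, 0, 0, 0, 0, 10.4, 45], [0, 0, 0, 0, 0, 10.4, 45], [0, 0, 0, 0, 0, 10.4, 45], [0, 0, 0, 0, 0, 9.9, 45], [0, 0, 0, 0, 0, 0, 45], [0, 0, 0, 0, 0, 0, 45]]

```text
time: 2.82
tool_pos: [0.4439, -0.1188, 0.2452]
tool_rot: [-0.0, 0.755, 0.655, -0.0]
contact_force: [-0.0, 0.6, -0.3]
gripper_width: 0.523
grasp_force: 0.0
```

```bash
cat >> h.py <<'E'
def to(p=None,yw=None):
    """delta in tool axes (mm) to world p; turn about tool z (deg) so that tool y points to yaw yw (deg) """
    st=manip.state(); R=Rotation.from_quat(np.roll(st['tool_rot'],-1)).as_matrix(); t=st['tool_pos']
    print('t %.2f tcp'%st['time'],np.round(t,4),'yawY %.2f'%yaw(R[:,1]),'tilt',np.round(R[:2,2],4),'F',np.round(st['contact_force'],1),'w %.1f'%(st['gripper_width']*85.4),'gf %.1f'%st['grasp_force'],'q',np.round(st['joint_pos'],2))
    if p is not None:
        d=np.array(p)-t; print(' tool delta mm',np.round(R.T@d*1e3,1),'len %.1f'%(np.linalg.norm(d)*1e3))
        if yw is not None:
            a=-((yw-yaw(R[:,1])+180)%360-180); r=Rotation.from_euler('z',a,degrees=True).as_matrix()
            print(' turn',round(a,1),' delta after turn',np.round((R@r).T@d*1e3,1))
E
python3 - <<'E'
from h import *
to([.4438,-.1202,.1],-8.2)
f=shot('wrist','w1'); print(f['mtx'],f['eye'],f['rotation'])
E
```

```text
t 2.83 tcp [ 0.4439 -0.1188  0.2452] yawY -8.11 tilt [-0.0002  0.    ] F [-0.   0.6 -0.3] w 44.6 gf 0.0 q [-0.42 -0.36  1.98 -0.    1.52 -0.28]
 tool delta mm [-1.400e+00  1.000e-01  1.452e+02] len 145.2
 turn 0.1  delta after turn [-1.400e+00  1.000e-01  1.452e+02]
[[371.64829954   0.         322.39085869]
 [  0.         371.64829954 236.08264023]
 [  0.           0.           1.        ]] [ 0.4560644  -0.039261    0.37473657] [ 0.15860791  0.98480931 -0.06987013 -0.01059765]
```

View pics/w1.png

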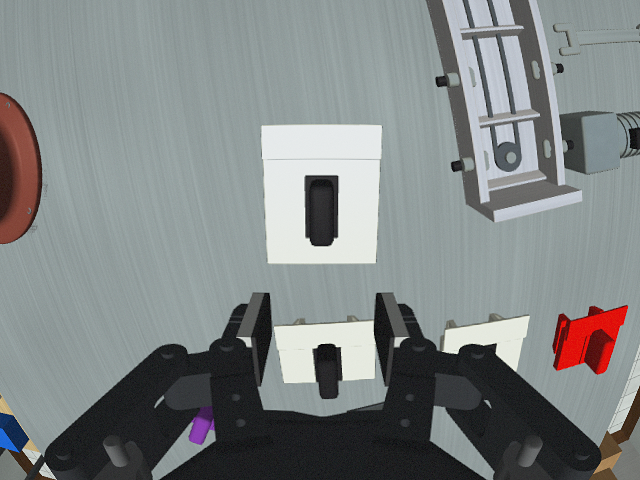

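```bash
python3 - <<'E'
from h import *
np.set_printoptions(precision=4,suppress=True)
A=[atz('w1',u,v,z,True)[:2] for u,v,z in [(262,125,.0535),(382,125,.0535),(377,263,.048),(267,263,.048)]]
L=(A[0]+A[1])/2;R=(A[2]+A[3])/2;u=(L-R)/np.linalg.norm(L-R);print(np.linalg.norm(L-R),yaw(u)-90,yaw(A[1]-A[0]),yaw(A[2]-A[3]),R+u*.056,L-u*.074)
print('fin',atz('w1',321,181,.086,True),atz('w1',321,245,.086,True))
for q in [(310,0.4438,-.1202)]: pass
for z in(.04,.048,.06): print(z,[np.linalg.norm(atz('w1',377,263,z,True)-atz('w1',267,263,z,True))])
E
```

```text
0.12944027654154217 -8.118375382013895 -8.117955047206069 -8.131929990381416 [ 0.445  -0.1176] [ 0.4449 -0.1182]
fin [ 0.4483 -0.0885  0.086 ] [ 0.4407 -0.1413  0.086 ]
0.04 [np.float64(0.10791029770409163)]
0.048 [np.float64(0.1053313073408635)]
0.06 [np.float64(0.10146282179602129)]
```

>>> servo_tool:
  moves:
    - [[1, 1, 58, 0, 0, 0, 45], [0, 0, 58, 0, 0, 0, 45], [0, 0, 48, 0, 0, 0, 45], [0, 0, 14, 0, 0, 0, 45], [0, 0, 0, 0, 0, 0, 15], [0, 0, 0, 0, 0, 0, 10], [0, 0, 0, 0, 0, 0, 10], [0, 0, 0, 0, 0, 0, 10], [0, 0, 0, 0, 0, 0, 10]]

```text
time: 4.0
tool_pos: [0.4456, -0.1182, 0.0681]
tool_rot: [0.001, 0.756, 0.654, 0.0]
contact_force: [-0.8, 0.7, 0.9]
gripper_width: 0.228
grasp_force: 62.8
```

```bash
python3 - <<'E'
from h import *
to()
E
```

```text
t 4.00 tcp [ 0.4456 -0.1182  0.0681] yawY -8.24 tilt [ 0.0012 -0.0006] F [-0.8  0.7  0.9] w 19.4 gf 62.8 q [-0.42 -0.17  2.14 -0.    1.17 -0.28]
```

```bash
python3 - <<'E'
from h import *
to([.640,-.08,.22],5)
E
```

```text
t 4.00 tcp [ 0.4456 -0.1182  0.0681] yawY -8.24 tilt [ 0.0012 -0.0006] F [-0.8  0.7  0.9] w 19.4 gf 62.8 q [-0.42 -0.17  2.14 -0.    1.17 -0.28]
 tool delta mm [  65.6  187.1 -151.7] len 249.7
 turn -13.2  delta after turn [  21.   197.2 -151.7]
```

>>> servo_tool:
  moves:
    - [[0, 0, -30, 0, 0, 0, 10], [0, 0, -40, 0, 0, 0, 10], [0, 0, -42, 0, 0, -6.6, 10], [0, 0, -40, 0, 0, -6.6, 10], [5, 40, 0, 0, 0, 0, 10], [5, 50, 0, 0, 0, 0, 10], [5, 50, 0, 0, 0, 0, 10], [6, 57, 0, 0, 0, 0, 10], [0, 0, 0, 0, 0, 0, 10], [0, 0, 0, 0, 0, 0, 10]]

```text
time: 5.25
tool_pos: [0.6391, -0.0799, 0.2185]
tool_rot: [-0.001, 0.676, 0.737, -0.001]
contact_force: [-0.2, -0.3, -2.2]
gripper_width: 0.224
grasp_force: 62.4
```

```bash
python3 - <<'E'
from h import *
shot('wrist','w2')
to([.627,.0925,.16],5)
E
```

```text
t 5.30 tcp [ 0.6388 -0.0801  0.2191] yawY 4.95 tilt [-0.0008  0.0001] F [ 0.6 -0.7 -1.7] w 19.1 gf 62.4 q [-0.24  0.11  1.59 -0.    1.44 -0.33]
 tool delta mm [173.    3.2  59.1] len 182.8
 turn -0.1  delta after turn [172.9   3.3  59.1]
```

View pics/w2.png

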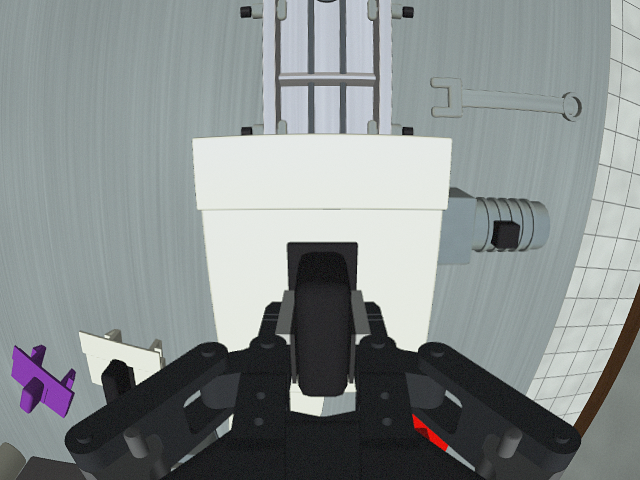

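```bash
python3 - <<'E'
from h import *
np.set_printoptions(precision=4,suppress=True)
d=np.load('pics/w2.npz');print(d['eye'])
g=lambda u,v,z:atz('w2',u,v,z,True)[:2]
zt=.2191-.026+.0115
a,b=g(193,138,zt),g(452,138,zt);print('lip',a,b,np.linalg.norm(a-b),yaw(b-a))
u=np.array([-np.sin(np.radians(yaw(b-a))),np.cos(np.radians(yaw(b-a)))]);print('cover ctr',(a+b)/2-u*.074)
for z in(.03,.04):
  p=[g(245,131,z),g(407,131,z),g(245,12,z),g(407,12,z)];print(z,p,'mid b',(p[0]+p[1])/2,'mid a',(p[2]+p[3])/2,yaw(p[1]-p[0]),yaw((p[2]-p[0]))-90)
print('rail',g(262,100,.045),g(392,100,.045))
E
```

```text
[0.6332 0.0001 0.348 ]
lip [ 0.5824 -0.0107] [ 0.6849 -0.0018] 0.10292842020547911 4.977949316043339
cover ctr [ 0.6401 -0.08  ]
0.03 [array([ 0.5678, -0.0159]), array([ 0.7062, -0.0036]), array([0.5591, 0.0896]), array([0.6965, 0.1021])] mid b [ 0.637  -0.0098] mid a [0.6278 0.0958] 5.081300117161452 4.7085539707013595
0.04 [array([ 0.5698, -0.0154]), array([ 0.7039, -0.0035]), array([0.5614, 0.0868]), array([0.6945, 0.0989])] mid b [ 0.6369 -0.0095] mid a [0.628  0.0928] 5.081300117161446 4.708553970701317
rail [0.5832 0.011 ] [0.6876 0.0204]
```

>>> servo_tool:
  moves:
    - [[44, 1, 0, 0, 0, 0, 10], [50, 1, 0, 0, 0, 0, 10], [50, 1, 10, 0, 0, 0, 10], [31.7, 0, 30, 0, 0, 0, 10], [0, 0, 40, 0, 0, 0, 10], [0, 0, 15, 0, 0, 0, 10], [0, 0, 8, 0, 0, 0, 10], [0, 0, 8, 0, 0, 0, 10], [0, 0, 3, 0, 0, 0, 10], [0, 0, 0, 0, 0, 0, 10], [0, 0, 0, 0, 0, 0, 10]]

```text
time: 6.68
tool_pos: [0.6278, 0.0952, 0.106]
tool_rot: [0.0, 0.676, 0.737, 0.0]
contact_force: [0.9, 0.3, -3.1]
gripper_width: 0.22
grasp_force: 62.2
```

```bash
python3 - <<'E'
from h import *
to([.6265,.0952,.1],5); shot('wrist','w3')
E
```

```text
t 6.67 tcp [0.6278 0.0952 0.106 ] yawY 4.95 tilt [0.0011 0.0001] F [ 0.9  0.3 -3.1] w 18.8 gf 62.2 q [ 0.03  0.2   1.7   0.    1.25 -0.05]
 tool delta mm [ 0.1 -1.3  6. ] len 6.1
 turn -0.0  delta after turn [ 0.1 -1.3  6. ]
```

View pics/w3.png

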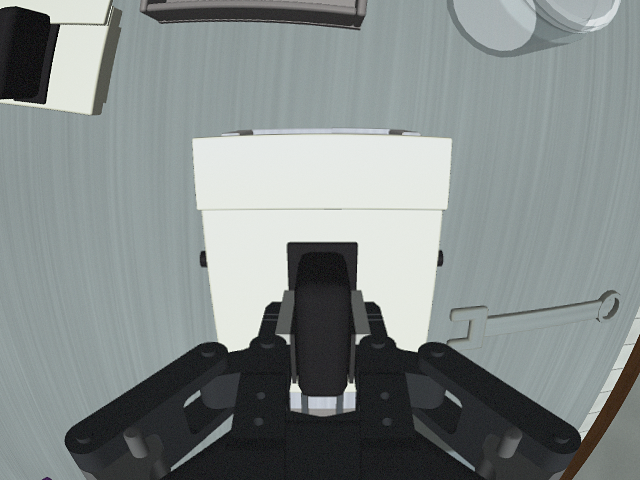

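```bash
python3 - <<'E'
from h import *
np.set_printoptions(precision=4,suppress=True)
for z in(.03,.035): print((atz('w3',204,258,z,True)+atz('w3',439,258,z,True))/2)
zt=.106-.026+.0115
a,b=[atz('w3',u,138,zt,True)[:2] for u in(193,452)];r=np.radians(5);print((a+b)/2-.074*np.array([-np.sin(r),np.cos(r)]))
E
```

```text
[0.6286 0.0933 0.03  ]
[0.6284 0.0953 0.035 ]
[0.629  0.0952]
```

>>> servo_tool:
  moves:
    - [[0, 0, 3, 0, 0, 0, 10], [0, 0, 3, 0, 0, 0, 10], [0, 0, 3, 0, 0, 0, 10], [0, 0, 0, 0, 0, 0, 10], [0, 0, 0, 0, 0, 0, 10]]

```text
time: 7.35
tool_pos: [0.6279, 0.0953, 0.0972]
tool_rot: [0.0, 0.676, 0.737, 0.0]
contact_force: [-0.9, -0.0, 4.1]
gripper_width: 0.222
grasp_force: 63.3
```

>>> servo_tool:
  moves:
    - [[0, 0, 4, 0, 0, 0, 10], [0, 0, 4, 0, 0, 0, 10], [0, 0, 4, 0, 0, 0, 10], [0, 0, 0, 0, 0, 0, 10]]

```text
time: 7.85
tool_pos: [0.6271, 0.0952, 0.084]
tool_rot: [-0.0, 0.676, 0.737, -0.0]
contact_force: [-0.7, 0.3, 1.7]
gripper_width: 0.225
grasp_force: 63.0
```

>>> servo_tool:
  moves:
    - [[0, 0, 4, 0, 0, 0, 10], [0, 0, 3, 0, 0, 0, 10], [0, 0, 0, 0, 0, 0, 10]]

```text
time: 8.22
tool_pos: [0.627, 0.0953, 0.0773]
tool_rot: [-0.0, 0.676, 0.737, -0.0]
contact_force: [-3.5, -0.7, 3.2]
gripper_width: 0.226
grasp_force: 63.5
```

>>> servo_tool:
  moves:
    - [[0, 0, 2, 0, 0, 0, 10], [0, 0, 0, 0, 0, 0, 10]]

```text
time: 8.48
tool_pos: [0.6275, 0.0953, 0.0771]
tool_rot: [-0.0, 0.676, 0.737, -0.0]
contact_force: [-8.1, -1.0, 11.9]
gripper_width: 0.223
grasp_force: 64.4
```

>>> servo_tool:
  moves:
    - [[0, 0, -2, 0, 0, 0, 10], [0, 0, -2, 0, 0, 0, 10], [0, 0, -1.5, 0, 0, 0, 10], [0, 0, 0, 0, 0, 0, 10]]

```text
time: 8.98
tool_pos: [0.6266, 0.0953, 0.0795]
tool_rot: [-0.001, 0.676, 0.737, -0.001]
contact_force: [0.0, 0.2, -5.2]
gripper_width: 0.222
grasp_force: 62.0
```

>>> servo_tool:
  moves:
    - [[0, 0, -1.5, 0, 0, 0, 10], [0, 0, -1, 0, 0, 0, 10], [0, 0, 0, 0, 0, 0, 10], [0, 0, 0, 0, 0, 0, 10], [0, 0, 0, 0, 0, 0, 10]]

```text
time: 9.6
tool_pos: [0.6254, 0.0951, 0.08]
tool_rot: [-0.001, 0.676, 0.737, -0.002]
contact_force: [2.9, -0.6, -26.2]
gripper_width: 0.224
grasp_force: 59.2
```

>>> servo_tool:
  moves:
    - [[0, 0, 2.5, 0, 0, 0, 10], [0, 0, 2.5, 0, 0, 0, 10], [0, 0, 0, 0, 0, 0, 45], [0, 0, 0, 0, 0, 0, 45], [0, 0, 0, 0, 0, 0, 45], [0, 0, 0, 0, 0, 0, 45], [0, 0, -30, 0, 0, 0, 45], [0, 0, -50, 0, 0, 0, 45], [0, 0, -50, 0, 0, 0, 45]]

```text
time: 10.72
tool_pos: [0.627, 0.0953, 0.2094]
tool_rot: [-0.0, 0.676, 0.737, -0.0]
contact_force: [0.8, -0.0, 0.1]
gripper_width: 0.529
grasp_force: 0.0
```

```bash
python3 - <<'E'
from h import *
to([.6046,-.329,.2],-2.7)
shot('top','top1')
E
```

```text
t 10.72 tcp [0.627  0.0953 0.2094] yawY 4.96 tilt [-0.0008 -0.    ] F [ 0.8 -0.   0.1] w 45.2 gf 0.0 q [ 0.03  0.1   1.63 -0.    1.42 -0.05]
 tool delta mm [-420.7  -59.     9.5] len 425.0
 turn 7.7  delta after turn [-424.8   -2.4    9.5]
```

>>> servo_tool:
  moves:
    - [[0, 0, 0, 0, 0, 7.7, 45], [-53, 0, 0, 0, 0, 0, 45], [-53, 0, 0, 0, 0, 0, 45], [-53, 0, 0, 0, 0, 0, 45], [-53, 0, 0, 0, 0, 0, 45], [-53, -2, 0, 0, 0, 0, 45], [-53, 0, 0, 0, 0, 0, 45], [-53, 0, 0, 0, 0, 0, 45], [-54, 0, 0, 0, 0, 0, 45], [0, 0, 0, 0, 0, 0, 45], [0, 0, 0, 0, 0, 0, 45]]

```text
time: 12.15
tool_pos: [0.6049, -0.3289, 0.208]
tool_rot: [-0.0, 0.724, 0.69, 0.0]
contact_force: [0.9, -0.4, -0.7]
gripper_width: 0.526
grasp_force: 0.0
```

```bash
python3 - <<'E'
from h import *
to([.6046,-.329,.067],-2.7)
shot('wrist','w4')
E
```

```text
t 12.15 tcp [ 0.6049 -0.3289  0.208 ] yawY -2.76 tilt [-0.0002  0.0008] F [ 0.9 -0.4 -0.7] w 44.9 gf 0.0 q [-0.61  0.22  1.49  0.    1.43 -0.56]
 tool delta mm [ -0.3  -0.3 141. ] len 141.0
 turn -0.1  delta after turn [ -0.3  -0.3 141. ]
```

View pics/w4.png

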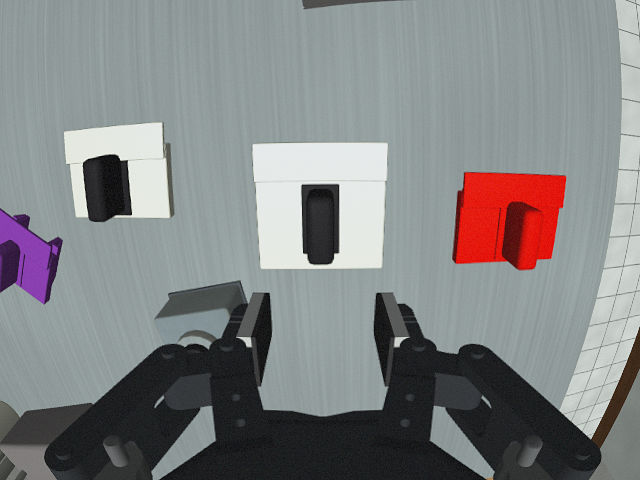

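>>> servo_tool:
  moves:
    - [[0, 0, 50, 0, 0, 0, 45], [0, 0, 50, 0, 0, 0, 45], [0, 0, 30, 0, 0, 0, 45], [0, 0, 11, 0, 0, 0, 45], [0, 0, 0, 0, 0, 0, 15], [0, 0, 0, 0, 0, 0, 10], [0, 0, 0, 0, 0, 0, 10], [0, 0, 0, 0, 0, 0, 10], [0, 0, -40, 0, 0, 0, 10], [0, 0, -55, 0, 0, 0, 10], [0, 0, -55, 0, 0, 0, 10], [0, 0, 0, 0, 0, 0, 10]]

```text
time: 13.7
tool_pos: [0.6079, -0.3311, 0.2255]
tool_rot: [0.007, 0.724, 0.69, 0.001]
contact_force: [0.7, 0.2, -2.1]
gripper_width: 0.226
grasp_force: 62.6
```

```bash
cat >> h.py <<'E'
def held(fn,z0):
    """lip edge of held cover from wrist picture, its offset in tool: z0 = TCP height above origin"""
    im=cv2.imread(f'pics/{fn}.png').astype(int); m=(im.min(2)>195)
    m[:90]=0
    rows=[]
    for c in range(230,420,10):
        r=np.where(m[:,c])[0]; rows.append(r[0] if len(r) else -1)
    row=int(np.median(rows)); cs=np.where(m[row+15])[0]
    print('lip row',rows,'cols',cs.min(),cs.max()); return row
E
python3 - <<'E'
from h import *
shot('wrist','w5'); held('w2',0);held('w5',0)
np.set_printoptions(precision=4,suppress=True)
g=lambda u,v,z:atz('w4',u,v,z,True)[:2]
A=[g(253,143,.0535),g(387,142,.0535),g(384,267,.048),g(261,269,.048)];L=(A[0]+A[1])/2;R=(A[2]+A[3])/2;u=(L-R)/np.linalg.norm(L-R);print(np.linalg.norm(L-R),yaw(u)-90,R+u*.044,L-u*.062)
to([.637,-.010,.22],5)
E
```

```text
lip row [np.int64(137), np.int64(136), np.int64(136), np.int64(136), np.int64(132), np.int64(135), np.int64(97), np.int64(132), np.int64(135), np.int64(91), np.int64(135), np.int64(135), np.int64(135), np.int64(131), np.int64(90), np.int64(90), np.int64(109), np.int64(136), np.int64(136)] cols 193 639
lip row [np.int64(169), np.int64(168), np.int64(168), np.int64(168), np.int64(168), np.int64(168), np.int64(167), np.int64(167), np.int64(167), np.int64(167), np.int64(167), np.int64(167), np.int64(167), np.int64(167), np.int64(167), np.int64(168), np.int64(168), np.int64(168), np.int64(168)] cols 77 639
0.10603470653608298 -1.7224383879980536 [ 0.6053 -0.3289] [ 0.6053 -0.3289]
t 13.75 tcp [ 0.6063 -0.3301  0.2211] yawY -2.75 tilt [ 0.0055 -0.0037] F [ 0.4  0.2 -3.3] w 19.1 gf 62.6 q [-0.61  0.21  1.48  0.    1.44 -0.56]
 tool delta mm [321.2  15.3   0.1] len 321.6
 turn -7.7  delta after turn [316.2  58.5   0.1]
```

>>> servo_tool:
  moves:
    - [[0, 0, 0, 0, 0, -7.7, 10], [45, 8, 0, 0, 0, 0, 10], [52, 10, 0, 0, 0, 0, 10], [55, 10, 0, 0, 0, 0, 10], [55, 10, 0, 0, 0, 0, 10], [55, 10, 0, 0, 0, 0, 10], [53, 10, 0, 0, 0, 0, 10], [0, 0, 30, 0, 0, 0, 10], [0, 0, 40, 0, 0, 0, 10], [0, 0, 30, 0, 0, 0, 10], [0, 0, 13, 0, 0, 0, 10], [0, 0, 0, 0, 0, 0, 10]]

```text
time: 15.25
tool_pos: [0.6351, -0.0102, 0.1036]
tool_rot: [-0.001, 0.676, 0.737, -0.0]
contact_force: [1.1, 0.7, -1.5]
gripper_width: 0.225
grasp_force: 62.6
```

```bash
python3 - <<'E'
from h import *
to([.6365,-.0105,.1],5);shot('wrist','w6')
E
```

```text
t 15.25 tcp [ 0.6351 -0.0102  0.1036] yawY 4.96 tilt [-0.0018  0.0003] F [ 1.1  0.7 -1.5] w 19.2 gf 62.6 q [-0.13  0.2   1.7   0.    1.25 -0.22]
 tool delta mm [-0.4  1.4  3.6] len 3.9
 turn -0.0  delta after turn [-0.4  1.4  3.6]
```

View pics/w6.png

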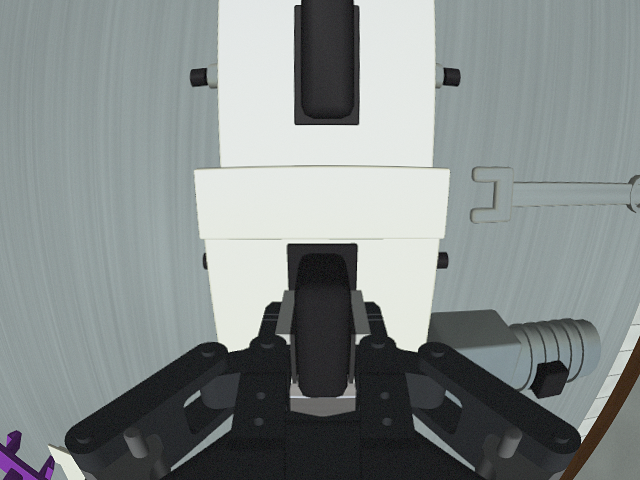

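>>> servo_tool:
  moves:
    - [[0, 1, 3, 0, 0, 0, 10], [0, 0, 3, 0, 0, 0, 10], [0, 0, 0, 0, 0, 0, 10], [0, 0, 0, 0, 0, 0, 10]]

```text
time: 15.8
tool_pos: [0.6365, -0.0103, 0.0983]
tool_rot: [0.0, 0.676, 0.737, -0.0]
contact_force: [-0.6, -0.3, 1.2]
gripper_width: 0.222
grasp_force: 63.1
```

>>> servo_tool:
  moves:
    - [[0, 0, 4, 0, 0, 0, 10], [0, 0, 4, 0, 0, 0, 10], [0, 0, 0, 0, 0, 0, 10]]

```text
time: 16.18
tool_pos: [0.637, -0.0104, 0.0911]
tool_rot: [0.001, 0.676, 0.737, 0.0]
contact_force: [-0.8, 0.4, 5.5]
gripper_width: 0.225
grasp_force: 63.4
```

>>> servo_tool:
  moves:
    - [[0, 0, 4, 0, 0, 0, 10], [0, 0, 4, 0, 0, 0, 10], [0, 0, 2, 0, 0, 0, 10], [0, 0, 0, 0, 0, 0, 10], [0, 0, 2, 0, 0, 0, 10], [0, 0, 0, 0, 0, 0, 10]]

```text
time: 16.92
tool_pos: [0.6363, -0.0101, 0.0779]
tool_rot: [-0.0, 0.676, 0.737, -0.0]
contact_force: [-0.6, -0.7, -2.6]
gripper_width: 0.225
grasp_force: 62.2
```

>>> servo_tool:
  moves:
    - [[0, 0, 2, 0, 0, 0, 10], [0, 0, 1.5, 0, 0, 0, 10], [0, 0, 0, 0, 0, 0, 10]]

```text
time: 17.3
tool_pos: [0.6374, -0.0103, 0.0772]
tool_rot: [0.001, 0.676, 0.737, 0.0]
contact_force: [-5.8, 0.6, 7.0]
gripper_width: 0.225
grasp_force: 63.7
```

>>> servo_tool:
  moves:
    - [[0, 0, -2, 0, 0, 0, 10], [0, 0, -2, 0, 0, 0, 10], [0, 0, -2, 0, 0, 0, 10], [0, 0, -1.5, 0, 0, 0, 10], [0, 0, 0, 0, 0, 0, 10]]

```text
time: 17.92
tool_pos: [0.6354, -0.0102, 0.0799]
tool_rot: [-0.001, 0.676, 0.737, -0.001]
contact_force: [2.5, -0.6, -16.2]
gripper_width: 0.224
grasp_force: 60.4
```

>>> servo_tool:
  moves:
    - [[0, 0, -1, 0, 0, 0, 10], [0, 0, 0, 0, 0, 0, 10], [0, 0, 0, 0, 0, 0, 10], [0, 0, 3, 0, 0, 0, 10], [0, 0, 3, 0, 0, 0, 10], [0, 0, 0, 0, 0, 0, 45], [0, 0, 0, 0, 0, 0, 45], [0, 0, 0, 0, 0, 0, 45], [0, 0, -30, 0, 0, 0, 45], [0, 0, -50, 0, 0, 0, 45], [0, 0, -50, 0, 0, 0, 45], [0, 0, 0, 0, 0, 0, 45]]

```text
time: 19.42
tool_pos: [0.6399, -0.0106, 0.2149]
tool_rot: [0.005, 0.676, 0.737, 0.004]
contact_force: [-0.4, -0.3, 0.0]
gripper_width: 0.524
grasp_force: 0.0
```

```bash
python3 - <<'E'
from h import *
to([.4275,-.285,.21],-4.4)
E
```

```text
t 19.43 tcp [ 0.6399 -0.0106  0.2149] yawY 4.96 tilt [ 0.0122 -0.0016] F [-0.4 -0.3  0. ] w 44.8 gf 0.0 q [-0.13  0.1   1.61  0.    1.42 -0.22]
 tool delta mm [-255.  -235.4    2.7] len 347.1
 turn 9.4  delta after turn [-289.9 -190.8    2.7]
```

>>> servo_tool:
  moves:
    - [[0, 0, 0, 0, 0, 9.4, 45], [-40, -26, 0, 0, 0, 0, 45], [-42, -27, 0, 0, 0, 0, 45], [-42, -27, 0, 0, 0, 0, 45], [-42, -27, 0, 0, 0, 0, 45], [-42, -27, 0, 0, 0, 0, 45], [-42, -27, 0, 0, 0, 0, 45], [-40, -27, 0, 0, 0, 0, 45], [0, 0, 0, 0, 0, 0, 45], [0, 0, 0, 0, 0, 0, 45], [0, 0, 0, 0, 0, 0, 45]]

```text
time: 20.8
tool_pos: [0.4272, -0.2839, 0.207]
tool_rot: [-0.0, 0.733, 0.68, 0.0]
contact_force: [0.6, 0.1, -0.2]
gripper_width: 0.524
grasp_force: 0.0
```

```bash
python3 - <<'E'
from h import *
to([.4275,-.285,.067],-4.4);shot('wrist','w7')
E
```

```text
t 20.80 tcp [ 0.4272 -0.2839  0.207 ] yawY -4.35 tilt [-0.0001  0.0005] F [ 0.6  0.1 -0.2] w 44.7 gf 0.0 q [-0.73 -0.19  1.91  0.    1.42 -0.66]
 tool delta mm [ -1.2   0.4 140. ] len 140.1
 turn 0.0  delta after turn [ -1.2   0.4 140. ]
```

View pics/w7.png

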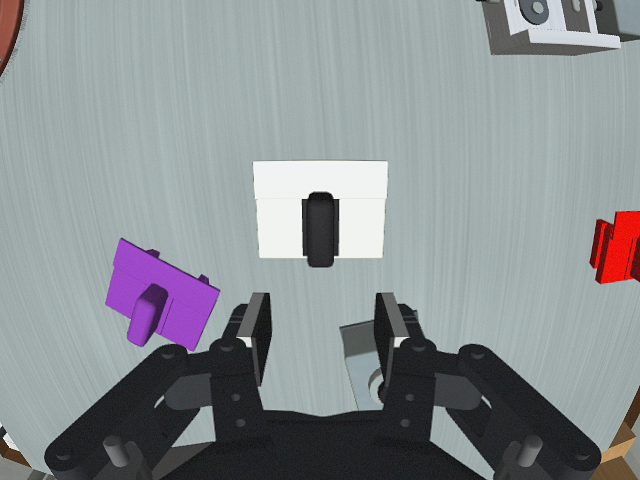

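>>> servo_tool:
  moves:
    - [[-2, 0, 50, 0, 0, 0, 45], [0, 0, 50, 0, 0, 0, 45], [0, 0, 30, 0, 0, 0, 45], [0, 0, 11, 0, 0, 0, 45], [0, 0, 0, 0, 0, 0, 15], [0, 0, 0, 0, 0, 0, 10], [0, 0, 0, 0, 0, 0, 10], [0, 0, 0, 0, 0, 0, 10], [0, 0, -40, 0, 0, 0, 10], [0, 0, -55, 0, 0, 0, 10], [0, 0, -55, 0, 0, 0, 10], [0, 0, 0, 0, 0, 0, 10]]

```text
time: 22.35
tool_pos: [0.429, -0.289, 0.2232]
tool_rot: [0.006, 0.734, 0.679, 0.001]
contact_force: [0.0, 0.2, -2.2]
gripper_width: 0.223
grasp_force: 62.7
```

```bash
python3 - <<'E'
from h import *
shot('wrist','w8'); held('w8',0)
to([.6437,-.0922,.22],5)
E
```

```text
lip row [np.int64(196), np.int64(195), np.int64(195), np.int64(195), np.int64(195), np.int64(195), np.int64(195), np.int64(195), np.int64(194), np.int64(195), np.int64(195), np.int64(195), np.int64(195), np.int64(195), np.int64(195), np.int64(195), np.int64(195), np.int64(195), np.int64(195)] cols 197 447
t 22.40 tcp [ 0.4276 -0.2878  0.2196] yawY -4.45 tilt [ 0.0046 -0.0042] F [ 0.1  0.3 -1.7] w 19.2 gf 62.7 q [-0.74 -0.2   1.9   0.    1.44 -0.66]
 tool delta mm [ 2.118e+02  2.002e+02 -2.000e-01] len 291.5
 turn -9.4  delta after turn [ 1.760e+02  2.323e+02 -2.000e-01]
```

>>> servo_tool:
  moves:
    - [[0, 0, 0, 0, 0, -9.4, 10], [28, 38, 0, 0, 0, 0, 10], [29, 39, 0, 0, 0, 0, 10], [29, 39, 0, 0, 0, 0, 10], [29, 39, 0, 0, 0, 0, 10], [30, 39, 0, 0, 0, 0, 10], [30, 39, 0, 0, 0, 0, 10], [0, 0, 30, 0, 0, 0, 10], [0, 0, 40, 0, 0, 0, 10], [0, 0, 30, 0, 0, 0, 10], [0, 0, 13, 0, 0, 0, 10], [0, 0, 0, 0, 0, 0, 10]]

```text
time: 23.9
tool_pos: [0.6431, -0.0922, 0.1026]
tool_rot: [-0.001, 0.676, 0.737, -0.0]
contact_force: [-0.0, 0.1, -1.1]
gripper_width: 0.222
grasp_force: 62.6
```

```bash
python3 - <<'E'
from h import *
to([.6437,-.0922,.1],5);shot('wrist','w9')
E
```

```text
t 23.90 tcp [ 0.6431 -0.0922  0.1026] yawY 4.95 tilt [-0.0016  0.0005] F [-0.   0.1 -1.1] w 19.0 gf 62.6 q [-0.26  0.23  1.66  0.    1.25 -0.34]
 tool delta mm [-0.1  0.6  2.6] len 2.7
 turn -0.0  delta after turn [-0.1  0.6  2.6]
```

View pics/w9.png

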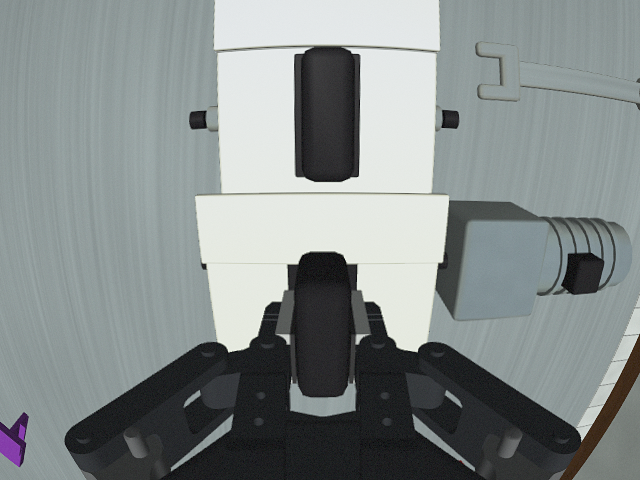

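Bays a and b are filled, and the 64 mm cover sits square over bay c (lip corners at (196,195) and (448,195)). Lowering it.

>>> servo_tool:
  moves:
    - [[0, 0, 3, 0, 0, 0, 10], [0, 0, 3, 0, 0, 0, 10], [0, 0, 0, 0, 0, 0, 10], [0, 0, 0, 0, 0, 0, 10]]

```text
time: 24.45
tool_pos: [0.6438, -0.0924, 0.0978]
tool_rot: [0.0, 0.676, 0.737, 0.0]
contact_force: [0.1, -0.0, 3.2]
gripper_width: 0.225
grasp_force: 63.3
```

>>> servo_tool:
  moves:
    - [[0, 0, 4, 0, 0, 0, 10], [0, 0, 4, 0, 0, 0, 10], [0, 0, 0, 0, 0, 0, 10]]

```text
time: 24.82
tool_pos: [0.6441, -0.0926, 0.0904]
tool_rot: [0.001, 0.676, 0.737, 0.0]
contact_force: [-1.0, -0.4, 6.6]
gripper_width: 0.224
grasp_force: 63.7
```

>>> servo_tool:
  moves:
    - [[0, 0, 4, 0, 0, 0, 10], [0, 0, 4, 0, 0, 0, 10], [0, 0, 2, 0, 0, 0, 10], [0, 0, 0, 0, 0, 0, 10], [0, 0, 2, 0, 0, 0, 10], [0, 0, 2.5, 0, 0, 0, 10], [0, 0, 0, 0, 0, 0, 10]]

```text
time: 25.7
tool_pos: [0.6439, -0.0924, 0.0761]
tool_rot: [0.0, 0.676, 0.737, 0.0]
contact_force: [-4.3, 1.0, 5.1]
gripper_width: 0.221
grasp_force: 63.5
```

>>> servo_tool:
  moves:
    - [[0, 0, -2, 0, 0, 0, 10], [0, 0, -2, 0, 0, 0, 10], [0, 0, -2, 0, 0, 0, 10], [0, 0, -1, 0, 0, 0, 10], [0, 0, 0, 0, 0, 0, 10]]

```text
time: 26.32
tool_pos: [0.642, -0.0922, 0.0788]
tool_rot: [-0.001, 0.676, 0.737, -0.001]
contact_force: [3.3, -1.7, -20.5]
gripper_width: 0.221
grasp_force: 59.8
```

>>> servo_tool:
  moves:
    - [[0, 0, 0, 0, 0, 0, 10], [0, 0, 0, 0, 0, 0, 10], [0, 0, 3, 0, 0, 0, 10], [0, 0, 3, 0, 0, 0, 10], [0, 0, 0, 0, 0, 0, 40], [0, 0, 0, 0, 0, 0, 40], [0, 0, 0, 0, 0, 0, 40], [0, 0, -30, 0, 0, 0, 40], [0, 0, -50, 0, 0, 0, 45], [0, 0, -50, 0, 0, 0, 45], [0, 0, 0, 0, 0, 0, 45], [0, 0, 0, 0, 0, 0, 45]]

```text
time: 27.82
tool_pos: [0.6434, -0.0923, 0.2059]
tool_rot: [0.0, 0.676, 0.737, 0.0]
contact_force: [-0.1, -0.0, -0.8]
gripper_width: 0.532
grasp_force: 0.0
```

```bash
python3 - <<'E'
from h import *
to([.4452,.212,.21],-8.4)
E
```

```text
t 27.82 tcp [ 0.6434 -0.0923  0.2059] yawY 4.96 tilt [ 0.0002 -0.    ] F [-0.1 -0.  -0.8] w 45.4 gf 0.0 q [-0.26  0.14  1.59  0.    1.42 -0.34]
 tool delta mm [ 320.3 -171.2   -4.1] len 363.2
 turn 13.4  delta after turn [ 272.  -240.5   -4.1]
```

>>> servo_tool:
  moves:
    - [[0, 0, 0, 0, 0, 6.7, 45], [0, 0, 0, 0, 0, 6.7, 45], [34, -30, 0, 0, 0, 0, 45], [34, -30, 0, 0, 0, 0, 45], [34, -30, 0, 0, 0, 0, 45], [34, -30, 0, 0, 0, 0, 45], [34, -30, 0, 0, 0, 0, 45], [34, -30, 0, 0, 0, 0, 45], [34, -30, 0, 0, 0, 0, 45], [34, -30, 0, 0, 0, 0, 45], [0, 0, 0, 0, 0, 0, 45], [0, 0, 0, 0, 0, 0, 45]]

```text
time: 29.32
tool_pos: [0.4456, 0.2115, 0.2044]
tool_rot: [-0.0, 0.757, 0.653, -0.001]
contact_force: [0.4, -0.2, -0.0]
gripper_width: 0.524
grasp_force: 0.0
```

```bash
python3 - <<'E'
from h import *
to([.4452,.212,.067],-8.4);shot('wrist','w10')
E
```

```text
t 29.32 tcp [0.4456 0.2115 0.2044] yawY -8.43 tilt [-0.0021 -0.0011] F [ 0.4 -0.2 -0. ] w 44.8 gf 0.0 q [ 0.29 -0.24  1.96 -0.    1.43  0.44]
 tool delta mm [  0.6  -0.2 137.4] len 137.4
 turn -0.0  delta after turn [  0.6  -0.2 137.4]
```

View pics/w10.png

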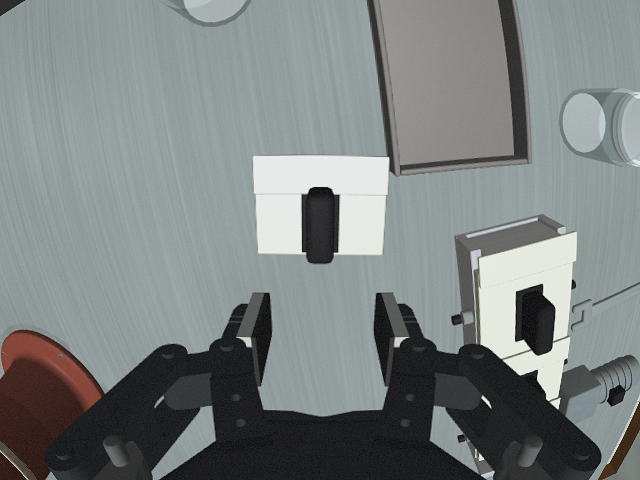

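>>> servo_tool:
  moves:
    - [[0, 0, 50, 0, 0, 0, 45], [0, 0, 50, 0, 0, 0, 45], [0, 0, 30, 0, 0, 0, 45], [0, 0, 7, 0, 0, 0, 45], [0, 0, 0, 0, 0, 0, 15], [0, 0, 0, 0, 0, 0, 10], [0, 0, 0, 0, 0, 0, 10], [0, 0, 0, 0, 0, 0, 10], [0, 0, -40, 0, 0, 0, 10], [0, 0, -55, 0, 0, 0, 10], [0, 0, -55, 0, 0, 0, 10], [0, 0, 0, 0, 0, 0, 10]]

```text
time: 30.88
tool_pos: [0.449, 0.213, 0.2254]
tool_rot: [0.002, 0.757, 0.653, 0.005]
contact_force: [-0.4, -0.2, -1.6]
gripper_width: 0.226
grasp_force: 62.6
```

```bash
python3 - <<'E'
from h import *
a,b=atz('w10',398,173,.034,True),atz('w10',530,160,.034,True);print(a,b,yaw(b-a))
to([.575,.335,.22],0)
E
```

```text
[0.51332006 0.23762471 0.034     ] [0.63855752 0.23650755 0.034     ] -0.5110846905111217
t 30.88 tcp [0.449  0.213  0.2254] yawY -8.43 tilt [0.0115 0.0035] F [-0.4 -0.2 -1.6] w 19.3 gf 62.6 q [ 0.29 -0.26  1.93 -0.    1.45  0.44]
 tool delta mm [139.1 106.7   7.3] len 175.4
 turn -8.4  delta after turn [122.  125.9   7.3]
```

>>> servo_tool:
  moves:
    - [[0, 0, 0, 0, 0, -8.4, 10], [30, 32, 0, 0, 0, 0, 10], [30, 32, 0, 0, 0, 0, 10], [30, 32, 0, 0, 0, 0, 10], [33, 33, 0, 0, 0, 0, 10], [0, 0, 30, 0, 0, 0, 10], [0, 0, 40, 0, 0, 0, 10], [0, 0, 30, 0, 0, 0, 10], [0, 0, 0, 0, 0, 0, 10], [0, 0, 0, 0, 0, 0, 10]]

```text
time: 32.12
tool_pos: [0.5754, 0.335, 0.1193]
tool_rot: [0.0, 0.707, 0.707, 0.0]
contact_force: [0.6, 0.7, -1.6]
gripper_width: 0.226
grasp_force: 62.2
```

```bash
python3 - <<'E'
from h import *
to([.576,.336,.075],0)
E
```

```text
t 32.12 tcp [0.5754 0.335  0.1193] yawY -0.04 tilt [0.0005 0.0002] F [ 0.6  0.7 -1.6] w 19.3 gf 62.2 q [0.42 0.25 1.61 0.   1.28 0.42]
 tool delta mm [ 1.   0.6 44.3] len 44.3
 turn -0.0  delta after turn [ 1.   0.6 44.3]
```

>>> servo_tool:
  moves:
    - [[0, 0, 20, 0, 0, 0, 10], [0, 0, 14, 0, 0, 0, 10], [0, 0, 6, 0, 0, 0, 10], [0, 0, 4, 0, 0, 0, 10], [0, 0, 2, 0, 0, 0, 10], [0, 0, 0, 0, 0, 0, 10]]

```text
time: 32.88
tool_pos: [0.5759, 0.3354, 0.0749]
tool_rot: [0.0, 0.707, 0.707, 0.001]
contact_force: [-4.0, -2.2, 5.2]
gripper_width: 0.223
grasp_force: 63.2
```

>>> servo_tool:
  moves:
    - [[0, 0, 0, 0, 0, 0, 45], [0, 0, 0, 0, 0, 0, 45], [0, 0, 0, 0, 0, 0, 45], [0, 0, 0, 0, 0, 0, 45], [0, 0, -30, 0, 0, 0, 45], [0, 0, -50, 0, 0, 0, 45], [0, 0, -50, 0, 0, 0, 45], [0, 0, 0, 0, 0, 0, 0], [0, 0, 0, 0, 0, 0, 0], [0, 0, 0, 0, 0, 0, 0]]

```text
time: 34.12
tool_pos: [0.5741, 0.3344, 0.2002]
tool_rot: [-0.001, 0.707, 0.707, -0.002]
contact_force: [0.3, -0.3, 0.2]
gripper_width: 0.0
grasp_force: 0.0
```

```bash
python3 - <<'E'
from h import *
to([.485,-.453,.2],0); shot('top','top2')
E
```

```text
t 34.12 tcp [0.5741 0.3344 0.2002] yawY -0.04 tilt [-0.0037 -0.0017] F [ 0.3 -0.3  0.2] w 0.0 gf 0.0 q [ 0.42  0.18  1.56 -0.    1.41  0.42]
 tool delta mm [-787.5  -88.5    1.9] len 792.4
 turn -0.0  delta after turn [-787.4  -89.     1.9]
```

View pics/top2.png

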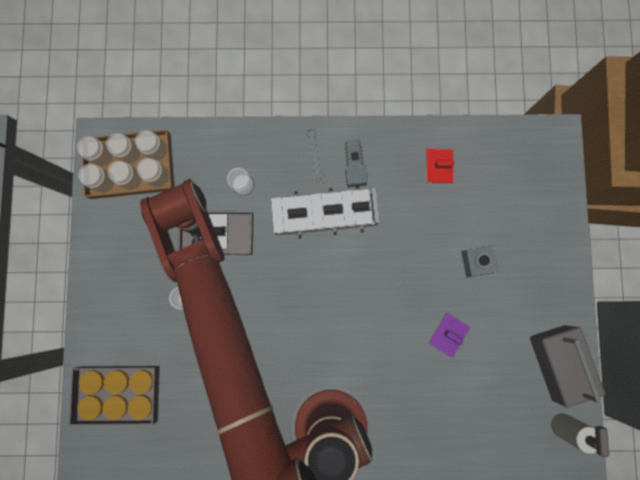

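>>> servo_tool:
  moves:
    - [[-58, 0, 0, 0, 0, 0, 0], [-58, 0, 0, 0, 0, 0, 0], [-58, 0, 0, 0, 0, 0, 0], [-58, 0, 0, 0, 0, 0, 0], [-58, 0, 0, 0, 0, 0, 0], [-58, 0, 0, 0, 0, 0, 0], [-58, 0, 0, 0, 0, 0, 0], [-58, -15, 0, 0, 0, 0, 0], [-58, -20, 0, 0, 0, 0, 0], [-58, -20, 0, 0, 0, 0, 0], [-58, -20, 0, 0, 0, 0, 0], [-58, -15, 0, 0, 0, 0, 0]]

```text
time: 35.67
tool_pos: [0.4832, -0.3624, 0.2014]
tool_rot: [-0.001, 0.707, 0.707, 0.0]
contact_force: [0.4, 0.2, 0.6]
gripper_width: 0.002
grasp_force: 0.0
```

>>> servo_tool:
  moves:
    - [[-55, 0, 0, 0, 0, 0, 0], [0, 0, 0, 0, 0, 0, 0], [0, 0, 0, 0, 0, 0, 0], [0, 0, 0, 0, 0, 0, 0]]

```text
time: 36.17
tool_pos: [0.4848, -0.4146, 0.2023]
tool_rot: [-0.001, 0.707, 0.707, 0.0]
contact_force: [-0.7, 0.1, -0.1]
gripper_width: -0.003
grasp_force: 0.0
```

```bash
python3 - <<'E'
from h import *
to([.485,-.453,.08],0); shot('wrist','w11')
e=[ray('top0',*T(762,241))]; print(atz('top0',*T(762,241),.062),proj('w11',[.485,-.453,.06],True))
E
```

```text
t 36.17 tcp [ 0.4848 -0.4146  0.2023] yawY 0.04 tilt [-0.0006  0.0009] F [-0.7  0.1 -0.1] w -0.2 gf 0.0 q [-0.82  0.11  1.62  0.    1.41 -0.82]
 tool delta mm [-38.5   0.3 122.2] len 128.2
 turn 0.0  delta after turn [-38.5   0.3 122.2]
[ 0.4837327  -0.45553966  0.062     ] (np.float64(321.2871611686759), np.float64(270.6173896768898))
```

View pics/w11.png

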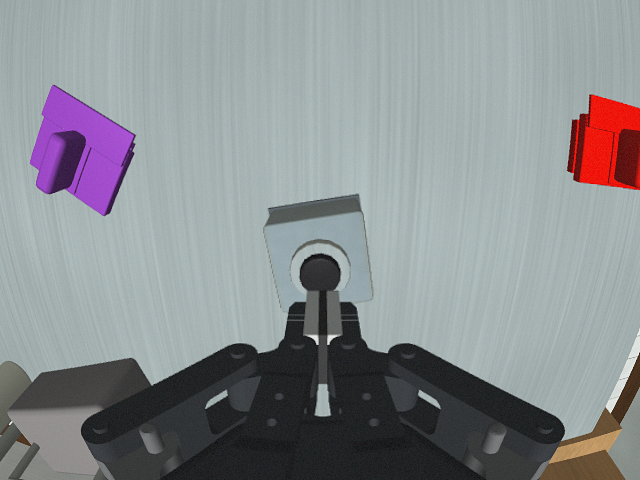

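>>> servo_tool:
  moves:
    - [[-38.5, 0, 0, 0, 0, 0, 0], [0, 0, 50, 0, 0, 0, 0], [0, 0, 45, 0, 0, 0, 0], [0, 0, 15, 0, 0, 0, 0], [0, 0, 0, 0, 0, 0, 0], [0, 0, 0, 0, 0, 0, 0]]

```text
time: 36.98
tool_pos: [0.4859, -0.4556, 0.0956]
tool_rot: [0.002, 0.707, 0.707, -0.0]
contact_force: [0.5, -0.6, 0.3]
gripper_width: 0.002
grasp_force: 0.0
```

>>> servo_tool:
  moves:
    - [[0, 0, 4, 0, 0, 0, 0], [0, 0, 0, 0, 0, 0, 0]]

```text
time: 37.22
tool_pos: [0.4852, -0.4553, 0.0902]
tool_rot: [0.001, 0.707, 0.707, -0.0]
contact_force: [-0.1, -0.4, 2.1]
gripper_width: -0.004
grasp_force: 0.9
```

>>> servo_tool:
  moves:
    - [[0, 0, 3, 0, 0, 0, 0], [0, 0, 0, 0, 0, 0, 0]]

```text
time: 37.48
tool_pos: [0.4852, -0.4552, 0.0867]
tool_rot: [0.001, 0.707, 0.707, -0.0]
contact_force: [1.5, -1.0, 4.3]
gripper_width: 0.002
grasp_force: 1.9
```

>>> servo_tool:
  moves:
    - [[0, 0, 3, 0, 0, 0, 0], [0, 0, 0, 0, 0, 0, 0]]

```text
time: 37.72
tool_pos: [0.4853, -0.4553, 0.085]
tool_rot: [0.001, 0.707, 0.707, -0.0]
contact_force: [0.3, 1.1, 9.6]
gripper_width: 0.001
grasp_force: 5.0
```

>>> servo_tool:
  moves:
    - [[0, 0, 2, 0, 0, 0, 0], [0, 0, 0, 0, 0, 0, 0], [0, 0, 0, 0, 0, 0, 0]]

```text
time: 38.1
tool_pos: [0.4854, -0.4554, 0.0848]
tool_rot: [0.001, 0.707, 0.707, -0.0]
contact_force: [-3.2, 4.0, 16.7]
gripper_width: 0.002
grasp_force: 8.8
```

>>> servo_tool:
  moves:
    - [[0, 0, -20, 0, 0, 0, 0], [0, 0, -50, 0, 0, 0, 0], [0, 0, -60, 0, 0, 0, 0], [0, 0, 0, 0, 0, 0, 0], [0, 0, 0, 0, 0, 0, 0], [0, 0, 0, 0, 0, 0, 0], [0, 0, 0, 0, 0, 0, 0]]

```text
time: 38.98
tool_pos: [0.4839, -0.4538, 0.2086]
tool_rot: [-0.002, 0.707, 0.707, 0.0]
contact_force: [-0.0, 0.5, 0.3]
gripper_width: 0.003
grasp_force: 0.0
```

```bash
python3 - <<'E'
from h import *
to(); shot('scene','s2'); im=cv2.imread('pics/s2.png')[110:350,180:480]; cv2.imwrite('pics/s2c.png',cv2.resize(im,None,fx=2.5,fy=2.5,interpolation=cv2.INTER_CUBIC))
E
```

```text
t 38.98 tcp [ 0.4839 -0.4538  0.2086] yawY -0.05 tilt [-0.0024  0.0028] F [-0.   0.5  0.3] w 0.3 gf 0.0 q [-0.87  0.17  1.55 -0.    1.43 -0.86]
```

View pics/s2c.png

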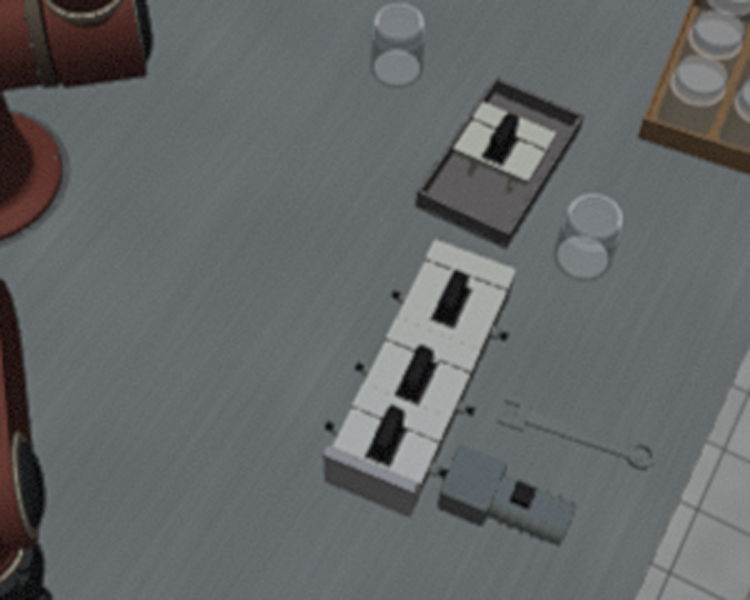

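```bash
python3 -c "
from plant import manip
print(manip.job_done())"
```

```text
the job is handed in; nothing more can be done
None
```

The three sound covers (112, 88 and 64 mm) are latched flush in their bays and held when tugged, the spare 64 mm cover is in the scrap tray as worn (not tested, since only one per length can be sound), the reset button was pressed and the tool lifted clear, and the job is handed in; no verdict was shown.

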